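# Slide the top slate off the sprung stack onto the portion scale and tare it

## Task

Slide the top slate sideways off the stack in the dispenser and onto the scale's steel pan until its leading edge lies square against the blue fence; drag it gently with the fingers on top, since slate chips under a hard push, without lifting it and without shifting the slates below or the things standing round about. Then press the green tare button fully down and let go.

Things in the scene. Friction and masses are not known exactly. Their poses are not given: they have to be found in the camera images.
- scale: White portion scale, fixed to the counter. Origin on the counter below the middle of its steel pan; +y is the loading direction, from the dispenser to the blue fence; x across it, z up. Beyond the fence lies a low console (top 46 mm high) with a blank display and the tare button. A slate home against the fence has its centre at y = +5 mm.
- pan_mid (a point): Middle of the top of the steel pan, 136 (x) by 150 mm (y), 60 mm above the counter. The pan is sprung: it sinks about 1 mm per 4 N, 8 mm at most. Smooth steel, friction on slate about 0.2.
- fence_mid (a point): Middle of the top edge of the blue fence's face, across the far end of the pan, 75 mm in +y from the pan's middle; 140 mm long, 6 mm thick, top 78 mm above the counter, 18 mm above the pan.
- rack: Aluminium slate dispenser, fixed at the scale's -y side, axes parallel to the scale's within 0.03 rad. Origin on the counter below the stack's middle. Walls with tops 78 mm high at both sides (inner faces x = +-54 mm) and at the back (y = -74 mm); the end towards the pan is open, ends at y = +75 mm and leaves a gap of 10 to 18 mm to the pan.
- lift_mid (a point): Middle of the top of the sprung platform under the stack, 47 mm above the counter with the full stack on it. It sinks about 1 mm per 4 N of pressing, 10 mm at most, and springs back. Unpressed, the top slate's underside is about 5 mm above the pan; pressed by more than about 18 N the slate would run into the pan's edge.
- slate_1: TOP slate, to be loaded: dark grey, 100 (x) x 140 (y) x 6 mm, about 0.24 kg (up to a quarter more or less). Origin: centre of its underside. Walled in and too wide to grip, but bare on top: fingertips resting on it with 5 to 12 N can drag it, best ahead of its middle. Slate on slate is slippery (friction about 0.2); fingertips hold much better. It chips if pressed by more than 18 N.
- slate_2: Second slate from the top, same size, origin at the centre of its underside; must stay in the dispenser.
- slate_3: Third slate, same size; must stay in the dispenser.
- slate_4: Lowest slate, same size; must stay in the dispenser.
- tare (a joint): Travel of the green tare button on the scale's console: 0 released, 0.006 m fully down (takes about 5 N); springs back.
- tare_top (a point): Middle of the top face of the round green tare button (28 mm across), pressed straight down.
- jar: Amber jar with a white lid, 68 mm across, 90 mm tall; bystander. Origin at its foot.
- spoon: Spoon lying on the counter, 170 mm long; bystander. Origin under its middle.
- cup: Small orange portion cup, 64 mm across, 45 mm tall; bystander. Origin at its foot.
- sugar: Cardboard box, 60 x 90 mm, 50 mm tall; bystander. Origin at the centre of its underside.
Things that resemble listed ones, but are neither listed nor needed, are in the scene too. Leave any brown, pink or turquoise look-alike of the slate_1 alone.

How it is judged:
On the way, in this order (a step that is already met when the one before it is completed fails the run):
1. the top slate lies on the pan, home against the fence (y of slate_1 in the frame of scale between 0 and 0.01 m and x of slate_1 in the frame of scale between -0.02 and 0.02 m and z of slate_1 in the frame of scale between 0.054 and 0.065 m and angle between the y axis of slate_1 and the y axis of scale, either way round below 0.08 rad and angle between slate_1's own z axis and vertical below 0.04 rad), for 0.2 s.
2. the tare button is pressed down (value of joint tare above 0.0045 m), for 0.05 s.
At the end, for the whole second after the job is handed in: The top slate lies flat and at rest on the pan, its centre 0 to 10 mm beyond the pan's middle (leading edge within 5 mm of the fence), within 20 mm of the pan's middle line and square to it within 0.08 rad; the tare button is up again; each of the other three slates lies within 6 mm of where it was (all of step 1 and linear speed of slate_1 below 0.01 m/s and value of joint tare below 0.0015 m and distance of each of slate_2, slate_3, slate_4 from where it was at the start of the episode below 0.006 m); the robot touches nothing.
It fails at once if a finger bears on the top slate with more than 18 N (contact force between the fingers and slate_1 above 18 N).
It fails at once if the top slate is tipped or lifted off instead of slid (angle between slate_1's own z axis and vertical above 0.25 rad or height (world z) of slate_1 above 0.085 m).
It fails at once if a lower slate is dragged along or pushed more than 12 mm (distance of any of slate_2, slate_3, slate_4 from where it was at the start of the episode above 0.012 m).
It fails at once if a bystander is pushed more than 30 mm (distance of any of jar, spoon, cup, sugar from where it was at the start of the episode above 0.03 m).
It also fails if it takes over 64 s, if anything falls off the work surface, if the arm or the gripper's body presses on something with over 40 N, if the wrist force passes 120 N, or if a joint passes its speed limit or range.

## Robot

A 6-joint arm with a two-finger parallel gripper is mounted at the origin on the work surface. World frame = base frame: x ahead of the robot, y to its left, z up, the work surface at z = 0. Lengths are in m, angles in rad, forces in N, time in s.
With the tool pointing down it reaches from about 0.35 to 0.975 m from the base axis. Payload 7.1 kg.
Tool frame: the origin (TCP) lies midway between the tips of the shut fingers; the grasp point (between the pads) lies 19 mm behind it; z points along the fingers, y is the direction in which the jaws open and shut (so a half turn about z gives the same grasp; the last joint's range is limited). The gripper opens to 88 mm and grips with 3 to 60 N. Pads are 20 mm wide; open, the fingers measure 115 mm over their backs; the gripper's body (75 mm by 178 mm) begins 61 mm behind the grasp point.
Start: joints at [1.202, 0.423, 1.63, -0, 1.089, -0.019], TCP at [0.214, 0.587, 0.223] pointing down, gripper open.
Joint ranges: [-3, 3], [-0.9, 2.11], [0.09, 2.58], [-1.31, 4.45], [0.11, 2.69], [-2.54, 2.54]. Speed limits (rad/s): [2.39, 2.39, 3.01, 3.14, 3.14, 3.14].

## Interface

Orientations are given as a rotation vector (axis times angle).
In Python, from cell import arm, read_camera, camera_info, job_done, nets gives the robot as it stands. The module is installed in compiled form; this text tells all that it offers.
- The arm moves only by the shell command python3 -m jog 'ROWS' [FORCE]. ROWS is JSON, a list of rows, each a list of 7 numbers: the turn, a rotation vector about the tool's x, y, z in rad, then the shift along the tool's x, y, z in cm, then the opening, from 0 (shut) to 1 (fully open). A call has 1 to 8 rows; each row is the pose to reach, as a shift and turn from the pose commanded when the call began, along the tool's axes at that moment; what a row does not reach only later rows make up. A row lasts 1/10 s, in which the tool goes at most 50 mm and 8.59 degrees, less where a joint would pass 70% of its speed; a pose out of reach is approached as far as the arm can. A call with a gripper value outside its range is refused whole. The fingers move at their own pace and stop on an object; FORCE is the grip in N (left out, the last holds). Time passes only in rows, so rows that repeat a pose let the fingers close. It gives the time, the measured TCP pose, the force and the opening at its end, in the units of the state.
- arm.sense(): the state, without advancing time (a new reading comes with each control period).
- read_camera(name): name is "side" or "top" or "wrist"; returns (picture, depth): 420x560x3 uint8, red, green, blue; 420x560 float32, m along the optical axis (not along the pixel's ray), 0 where there is no reading.
- camera_info(name): a dict with "vertical_fov" (degrees; the focal length in pixels is half the picture's height over the tangent of half this angle, whatever the lens; pixels are square), "cx", "cy" (the principal point, pixels), "origin" and "orientation" of the camera in the world. Camera axes: x right, y down, z forward; pixel columns grow to the right and rows downward; lengths in m; the calibration is good to about 2 mm. A picture is of the moment at which its call begins: read the wrist's pose just before it. camera_info takes no time and is no camera call; for the wrist camera it gives the pose at the moment of the call.
- job_done(): hands the job in, once; it reports no verdict.
Trained networks look in the newest picture that a camera, given by its name, has taken for a name from the list of things; names that differ only in an ending like _2 or _b are one class to them, and where a whole thing is asked for, a point or a joint stands for the part that bears it (a point fixed in the world has none). Each returns a list of dicts, best first, with "conf" (0 to 1); they miss things now and then, are a little off and sometimes report something else, mostly with a low value. They report only what shows in the picture. A call takes as long as a camera call. They do not tell look-alikes from the thing itself.
- nets.spot_in(camera, target): "centre" ([row, column] in pixels, amid what is visible of it).
- nets.regions_of(camera, target): "pixels" (420x560 bool, what is visible of it) and "centre" ([row, column] in pixels, amid what is visible of it).
The state is a dict: "t": time; "joints": joint angles; "joint_vel": joint speeds; "effort": joint torques, N m; "tool_pos": TCP position; "orientation": TCP orientation; "contact_force": force on the tool from outside, world axes, zero at the start; "torque": the same for the moment, N m; "width": opening from 0.0 (shut) to 1.0 (fully open).
Only numpy, scipy, OpenCV 4.12 (cv2) and the standard library are available. Lean on these libraries where they do the work, as an engineer would, in place of code of your own. Each camera call takes 0.05 s, during which the arm holds its last target. There are 200 camera calls.

## Working session

There is one attempt and no reset: what is moved stays moved. The work goes in short steps, Python scripts to look and compute and a shell command to move; the robot and the scene stay as the last step left them, time stands still between calls to the robot, and variables do not carry over. Pictures are saved under pics/ and viewed, about 8 in all and at most 12, crops included, and the job is handed in when it is done.

```bash
mkdir -p pics
cat > h.py <<'E'
import numpy as np, cv2
from cell import arm, read_camera, camera_info, job_done, nets
from scipy.spatial.transform import Rotation as R
def cam(n):
    i=camera_info(n); p,d=read_camera(n); return i,p,d
def rot(o):
    o=np.array(o); return R.from_rotvec(o).as_matrix() if o.size==3 else (o if o.shape==(3,3) else R.from_quat(o).as_matrix())
def world(i,d,rc):
    rc=np.atleast_2d(rc).astype(float); f=210/np.tan(np.radians(i["vertical_fov"]/2))
    z=d[rc[:,0].astype(int),rc[:,1].astype(int)]
    c=np.c_[(rc[:,1]-i["cx"])/f*z,(rc[:,0]-i["cy"])/f*z,z]
    w=c@rot(i["orientation"]).T+np.array(i["origin"]); w[z==0]=np.nan; return w
def save(p,n): cv2.imwrite("pics/"+n,p[:,:,::-1])
E
python3 - <<'E'
from h import *
for n in ["top","side"]:
    i,p,d=cam(n); print(n,i); save(p,n+"0.png")
    for t in ["slate_1","pan_mid","fence_mid","rack","tare_top","tare","scale","jar","cup","sugar","spoon"]:
        for r in nets.spot_in(n,t)[:4]: print(t,round(r["conf"],2),np.round(r["centre"]),np.round(world(i,d,r["centre"])[0],3))
print(arm.sense())
E
```

```text
top {'vertical_fov': 53.708049736600366, 'cx': 284.8022926416002, 'cy': 208.40837886907957, 'origin': array([ 2.59624422e-01, -5.37511863e-04,  9.84247582e-01]), 'orientation': array([-2.12588086,  2.11801082, -0.12964137])}
slate_1 0.93 [160. 309.] [ 0.516 -0.022  0.068]
slate_1 0.69 [251. 364.] [ 0.315 -0.149  0.003]
slate_1 0.63 [317. 174.] [0.162 0.291 0.005]
slate_1 0.61 [242. 256.] [0.337 0.104 0.005]
pan_mid 0.7 [155. 242.] [0.533 0.134 0.06 ]
fence_mid 0.71 [157. 228.] [0.526 0.165 0.064]
tare 0.41 [162. 185.] [0.512 0.263 0.07 ]
tare 0.34 [162. 310.] [ 0.513 -0.023  0.071]
scale 0.67 [158. 226.] [0.527 0.17  0.057]
jar 0.89 [132. 138.] [0.579 0.369 0.09 ]
jar 0.68 [154. 228.] [0.534 0.168 0.06 ]
cup 0.71 [140. 448.] [ 0.585 -0.36   0.001]
spoon 0.71 [191. 451.] [ 0.458 -0.356  0.011]
spoon 0.55 [193. 127.] [0.445 0.403 0.051]
side {'vertical_fov': 43.67158605704711, 'cx': 278.5042110844835, 'cy': 210.46308204429866, 'origin': array([ 0.00483731, -0.69348096,  0.93012639]), 'orientation': array([-2.32773138,  0.60669015, -0.24816449])}
slate_1 0.95 [297. 278.] [ 0.311 -0.16  
[... 475 characters left out ...]
 0.462 -0.343  0.008]
{'t': 1.2, 'joints': array([ 1.20201101e+00,  4.23067404e-01,  1.62988825e+00,  8.62366707e-06,
        1.08859655e+00, -1.89932882e-02]), 'joint_vel': array([ 7.60075417e-05, -2.23656666e-03,  8.01735078e-04,  1.54073119e-04,
        1.67526425e-05, -1.09888128e-03]), 'effort': array([-2.10511105e-03, -5.44584060e+01, -2.74043566e+01,  6.43529906e-02,
        1.69588777e-02, -2.67956580e-05]), 'tool_pos': array([0.21415687, 0.58715883, 0.22270006]), 'orientation': array([5.46661293e-01, 3.09366513e+00, 6.46653637e-05]), 'contact_force': array([-0.39767768, -0.49845931, -0.26687992]), 'torque': array([ 0.01900152,  0.0080305 , -0.02062866]), 'width': 0.9996866502929744}
```

View pics/top0.png

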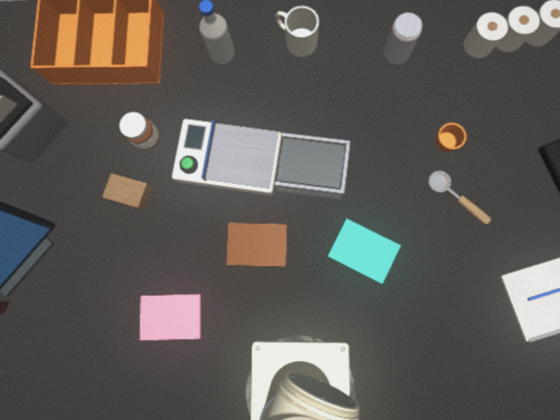

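View pics/side0.png

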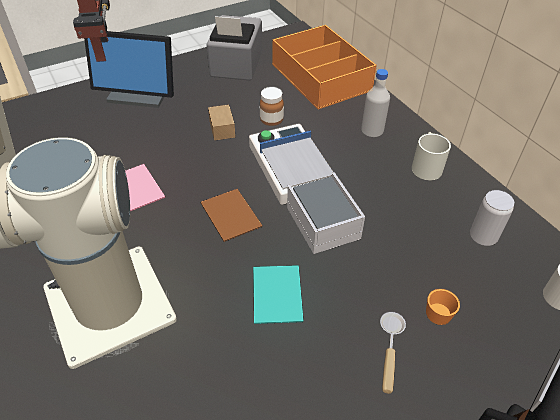

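The target is the dark grey slate in the dispenser at top-view (160,309). The things it could be taken for are the turquoise sheet (251,364), the brown one (242,256) and the pink one (317,174), none of which fit the description. Next I measure the axes by colour and depth and take a close crop.

Run:
```python
from h import *
i,p,d=cam("top")
rr,cc=np.mgrid[:420,:560]
W=world(i,d,np.c_[rr.ravel(),cc.ravel()]).reshape(420,560,3)
hsv=cv2.cvtColor(p,cv2.COLOR_RGB2HSV)
roi=np.zeros((420,560),bool); roi[110:200,165:360]=1
def rect(m,name):
    m=cv2.morphologyEx(m.astype(np.uint8),cv2.MORPH_OPEN,np.ones((2,2)))
    n,l,s,_=cv2.connectedComponentsWithStats(m); k=1+np.argmax(s[1:,4]); m=l==k
    q=W[m]; q=q[~np.isnan(q[:,0])]
    (c,sz,a)=cv2.minAreaRect((q[:,:2]*1000).astype(np.float32))
    print(name,len(q),"rect",np.round(c,1),np.round(sz,1),round(a,2),"mean",np.round(q.mean(0)*1000,1)); return m
z=W[...,2]
for r in nets.regions_of("top","slate_1")[:1]: rect(r["pixels"],"slate net")
for r in nets.regions_of("top","pan_mid")[:1]: rect(r["pixels"],"scale net")
b=roi&(hsv[...,0]>100)&(hsv[...,0]<125)&(hsv[...,1]>110); rect(b,"fence")
g=roi&(hsv[...,0]>50)&(hsv[...,0]<85)&(hsv[...,1]>100); rect(g,"button")
v=hsv[...,2]
rect(roi&(cc>205)&(cc<283)&(abs(z-.06)<.004)&(hsv[...,1]<60)&(v<190),"pan")
rect(roi&(cc>270)&(abs(z-.071)<.004)&(v<125),"slate v")
print(p[160,215:290:5].tolist(), p[160,290:355:4].tolist()); print(np.round(z[160,180:352:4],3).tolist())
c=cv2.resize(p[105:205,160:360],None,fx=4,fy=4,interpolation=cv2.INTER_CUBIC); save(c,"crop1.png")
```

```text
slate net 2434 rect [328.2 101.1] [139.8  99.9] 88.68 mean [327.2 100.9   5.6]
scale net 3759 rect [530.9 132.1] [151.4 138.6] 81.75 mean [528.9 131.8  59.1]
fence 4 rect [608.9 200. ] [3.6 2.2] 11.26 mean [608.5 199.7  74.9]
button 104 rect [510.7 259.1] [23.  23.7] 1.49 mean [510.2 258.   66.5]
pan 113 rect [509.8  80.4] [36.  33.7] 83.83 mean [505.   76.5  59.5]
slate v 6 rect [568.9  34.2] [5.4 4.6] 3.5 mean [568.5  34.1  69.4]
[[184, 185, 190], [184, 185, 190], [184, 185, 190], [186, 187, 192], [186, 187, 192], [189, 191, 196], [187, 188, 193], [184, 185, 189], [183, 186, 191], [185, 187, 192], [184, 185, 190], [181, 182, 187], [234, 234, 230], [127, 129, 130], [133, 136, 139]] [[128, 135, 134], [129, 136, 135], [130, 136, 136], [129, 134, 135], [129, 135, 136], [124, 132, 133], [130, 134, 134], [126, 133, 134], [130, 135, 135], [127, 133, 135], [127, 133, 134], [129, 133, 135], [130, 135, 136], [122, 125, 129], [202, 204, 214], [75, 72, 75], [75, 74, 73]]
[0.057, 0.067, 0.067, 0.059, 0.053, 0.045, 0.078, 0.059, 0.06, 0.059, 0.058, 0.059, 0.059, 0.061, 0.059, 0.062, 0.058, 0.059, 0.058, 0.061, 0.06, 0.059, 0.062, 0.061, 0.039, 0.069, 0.07, 0.074, 0.069, 0.073, 0.074, 0.071, 0.073, 0.068, 0.068, 0.069, 0.07, 0.073, 0.072, 0.072, 0.071, 0.079, -0.002]
```

View pics/crop1.png

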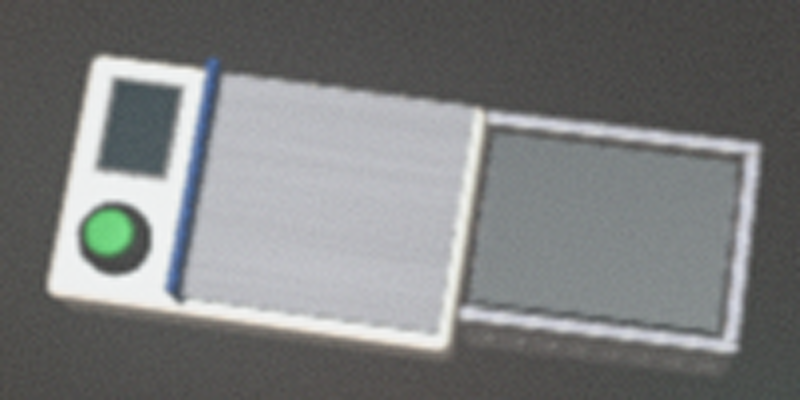

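```bash
cat >> h.py <<'E'
def flat(i,rc,z):
    rc=np.atleast_2d(rc).astype(float); f=210/np.tan(np.radians(i["vertical_fov"]/2))
    v=np.c_[(rc[:,1]-i["cx"])/f,(rc[:,0]-i["cy"])/f,np.ones(len(rc))]@rot(i["orientation"]).T
    o=np.array(i["origin"]); return o+v*((z-o[2])/v[:,2])[:,None]
def rect(i,m,z,name):
    q=flat(i,np.argwhere(m),z)[:,:2]*1000
    c,s,a=cv2.minAreaRect(q.astype(np.float32)); print(name,len(q),np.round(c,1),np.round(s,1),round(a,2))
def rows(dw,yaw=0):
    s=arm.sense(); T=rot(s["orientation"]); print("tool axes\n",np.round(T,3)); print("shift cm",np.round(T.T@np.array(dw)*100,2))
E
python3 - <<'E'
from h import *
i,p,d=cam("top"); hsv=cv2.cvtColor(p,cv2.COLOR_RGB2HSV); v=hsv[...,2]
def ff(seed,tol):
    m=np.zeros((422,562),np.uint8); q=cv2.GaussianBlur(p,(3,3),0)
    cv2.floodFill(q.copy(),m,seed,0,(tol,)*3,(tol,)*3,4|cv2.FLOODFILL_MASK_ONLY|cv2.FLOODFILL_FIXED_RANGE|(1<<8)); return m[1:-1,1:-1]>0
rect(i,ff((312,163),16),.071,"slate"); rect(i,ff((243,157),18),.06,"pan")
roi=np.zeros((420,560),bool); roi[110:200,200:220]=1
b=roi&(p[...,2].astype(int)-p[...,0]>40); rect(i,b,.078,"fence")
g=np.zeros((420,560),bool); g[140:180,165:205]=1
g&=(hsv[...,0]>50)&(hsv[...,0]<85)&(hsv[...,1]>60); rect(i,g,.055,"button at .055"); print(flat(i,np.argwhere(g).mean(0),.055))
rows([.3,-.6,0])
E
```

```text
slate 2728 [509.6 -25.7] [145.  103.5] 82.64
pan 3575 [531.1 133.5] [147.9 134.7] 81.66
fence 147 [543.6 210. ] [  5.7 136.6] 81.66
button at .055 131 [515.3 262.9] [29.2 28.2] 2.4
[[0.51575862 0.26322228 0.055     ]]
tool axes
 [[-0.939  0.343  0.   ]
 [ 0.343  0.939 -0.   ]
 [-0.    -0.    -1.   ]]
shift cm [-48.74 -46.09   0.  ]
```

```bash
python3 -m jog '[[0,0,0.09,-3,-2.8,0,0.5],[0,0,0.18,-6,-5.6,0,0.5],[0,0,0.28,-9.5,-8.8,0,0.5],[0,0,0.38,-13,-12,0,0.5],[0,0,0.48,-16.5,-15.2,0,0.5],[0,0,0.58,-20,-18.5,0,0.5],[0,0,0.68,-24.1,-22.2,0,0.5],[0,0,0.68,-24.1,-22.2,0,0.5]]'
python3 - <<'E'
from h import *
s=arm.sense(); p=s["tool_pos"]; print(p); rows(np.array([.514,.004,.13])-p)
E
```

```text
t: 2.2
tool_pos: [0.366, 0.2921, 0.2228]
orientation: [1.556, 2.728, -0.001]
contact_force: [-0.8, 0.4, 0.3]
width: 0.503
[0.36597625 0.29212818 0.22281977]
tool axes
 [[-0.509  0.861  0.   ]
 [ 0.861  0.509 -0.001]
 [-0.001 -0.    -1.   ]]
shift cm [-32.33  -1.92   9.31]
```

```bash
python3 -m jog '[[0,0,0.1,-4,-0.2,1,0.5],[0,0,0.2,-9,-0.5,2,0.5],[0,0,0.3,-14,-0.8,3.5,0.5],[0,0,0.4,-19,-1.1,5,0.5],[0,0,0.5,-24,-1.4,6.5,0.5],[0,0,0.6,-28.5,-1.7,8,0.5],[0,0,0.68,-32.3,-1.9,9.3,0.5],[0,0,0.68,-32.3,-1.9,9.3,0.5]]'
python3 - <<'E'
from h import *
i,p,d=cam("wrist"); save(p,"w1.png")
s=arm.sense(); print(s["tool_pos"],s["contact_force"],s["joints"]); rows(np.array([.514,.004,.08])-s["tool_pos"])
print(i["origin"],flat(i,[[0,280],[210,280],[419,280]],.071))
E
```

```text
t: 3.0
tool_pos: [0.5163, 0.0061, 0.1282]
orientation: [2.376, 2.055, -0.001]
contact_force: [-0.7, 0.9, 1.1]
width: 0.499
[0.51514975 0.00782486 0.12873548] [ 0.5346218   1.05653201 -0.33890068] [-7.98554933e-03  4.01582435e-01  1.93625701e+00  1.71692647e-04
  8.04905588e-01  1.33901232e-01]
tool axes
 [[ 0.142  0.99  -0.001]
 [ 0.99  -0.142  0.   ]
 [-0.    -0.001 -1.   ]]
shift cm [-0.39 -0.05  4.87]
[0.52627104 0.0716981  0.28950814] [[ 0.53132368  0.13855251  0.071     ]
 [ 0.51333394  0.02012704  0.071     ]
 [ 0.48923193 -0.13853514  0.071     ]]
```

View pics/w1.png

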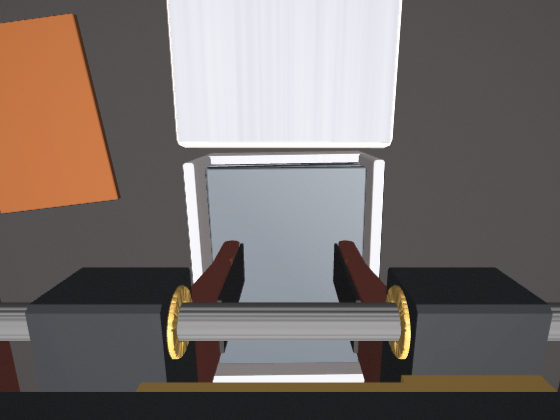

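The close view shows the grey slate with its front edge at row 166, columns 208–365. The half-open fingers are centred on it, at columns 238 and 345, and the steel pan is ahead. I'll go down gently.

```bash
python3 -m jog '[[0,0,0,-0.1,0,2,0.5],[0,0,0,-0.2,0,4,0.5],[0,0,0,-0.2,0,4.9,0.5],[0,0,0,-0.2,0,5.1,0.5],[0,0,0,-0.2,0,5.1,0.5],[0,0,0,-0.2,0,5.1,0.5]]'; python3 -m jog '[[0,0,0,0,0,0.2,0.5],[0,0,0,0,0,0.4,0.5],[0,0,0,0,0,0.4,0.5],[0,0,0,0,0,0.4,0.5]]'
```

```text
t: 3.65
tool_pos: [0.5148, 0.0078, 0.0795]
orientation: [2.369, 2.062, 0.002]
contact_force: [0.3, 0.2, 0.0]
width: 0.501
t: 4.05
tool_pos: [0.5143, 0.0073, 0.0747]
orientation: [2.37, 2.062, 0.0]
contact_force: [0.8, -0.5, -0.5]
width: 0.497
```

```bash
python3 -m jog '[[0,0,0,0,0,0.1,0.5],[0,0,0,0,0,0.2,0.5],[0,0,0,0,0,0.3,0.5],[0,0,0,0,0,0.3,0.5],[0,0,0,0,0,0.3,0.5]]'; python3 -m jog '[[0,0,0,0,0,0.1,0.5],[0,0,0,0,0,0.1,0.5],[0,0,0,0,0,0.1,0.5]]'
```

```text
t: 4.55
tool_pos: [0.5142, 0.0074, 0.0716]
orientation: [-2.37, -2.062, 0.0]
contact_force: [-0.1, 0.9, 0.3]
width: 0.502
t: 4.85
tool_pos: [0.5144, 0.0074, 0.0708]
orientation: [2.37, 2.062, 0.0]
contact_force: [-0.5, -0.1, 1.8]
width: 0.503
```

```bash
python3 -m jog '[[0,0,0,0,0,0.05,0.5],[0,0,0,0,0,0.1,0.5],[0,0,0,0,0,0.15,0.5],[0,0,0,0,0,0.15,0.5],[0,0,0,0,0,0.15,0.5]]'
```

```text
t: 5.35
tool_pos: [0.5144, 0.0073, 0.0696]
orientation: [2.37, 2.062, 0.0]
contact_force: [-1.7, 0.8, 6.7]
width: 0.498
```

```bash
python3 -m jog '[[0,0,0,0.1,0,0.03,0.5],[0,0,0,0.3,0,0.03,0.5],[0,0,0,0.6,0,0.03,0.5],[0,0,0,0.9,0,0.03,0.5],[0,0,0,1.2,0,0.03,0.5],[0,0,0,1.5,0,0.03,0.5],[0,0,0,1.5,0,0.03,0.5]]'
python3 - <<'E'
from h import *
i,p,d=cam("wrist"); save(p,"w2.png"); print(arm.sense()["contact_force"],arm.sense()["tool_pos"])
# front edge of slate at column 286
g=p[...,:].astype(int).sum(2); print([(r,int(g[r,275:295].mean())) for r in range(100,190,2)])
E
```

```text
t: 6.05
tool_pos: [0.5172, 0.0224, 0.0695]
orientation: [2.369, 2.061, 0.002]
contact_force: [0.4, 0.9, 7.6]
width: 0.5
[-1.49014783  0.60736515  7.30587601] [0.51719    0.02235132 0.06949654]
[(100, 657), (102, 657), (104, 657), (106, 657), (108, 657), (110, 657), (112, 657), (114, 657), (116, 656), (118, 657), (120, 657), (122, 657), (124, 657), (126, 656), (128, 657), (130, 657), (132, 657), (134, 657), (136, 657), (138, 657), (140, 657), (142, 658), (144, 658), (146, 658), (148, 657), (150, 657), (152, 657), (154, 658), (156, 657), (158, 657), (160, 657), (162, 657), (164, 657), (166, 658), (168, 658), (170, 657), (172, 657), (174, 658), (176, 657), (178, 658), (180, 648), (182, 749), (184, 186), (186, 377), (188, 433)]
```

View pics/w2.png

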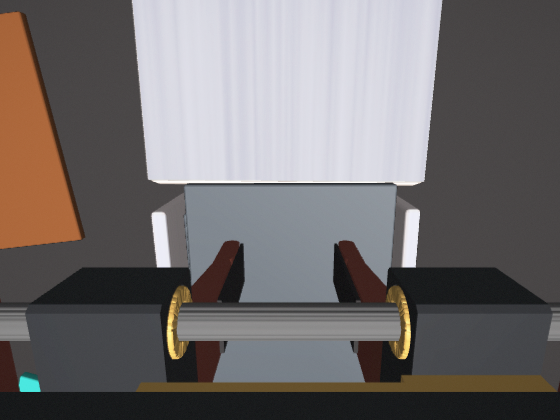

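The slate follows the fingers. Its front edge, at row 184, is at the pan's rim and above it. I'll continue.

```bash
python3 -m jog '[[0,0,0,0.2,0,0,0.5],[0,0,0,0.5,0,0,0.5],[0,0,0,0.8,0,0,0.5],[0,0,0,1.1,0,0,0.5],[0,0,0,1.4,0,0,0.5],[0,0,0,1.6,0,0,0.5]]'
```

```text
t: 6.7
tool_pos: [0.5193, 0.038, 0.0695]
orientation: [2.369, 2.061, 0.001]
contact_force: [-0.4, -2.8, 7.5]
width: 0.503
```

```bash
python3 -m jog '[[0,0,0,0.2,0,0,0.5],[0,0,0,0.4,0,0,0.5],[0,0,0,0.6,0,0,0.5],[0,0,0,0.8,0,0,0.5],[0,0,0,1.0,0,0,0.5]]'
```

```text
t: 7.2
tool_pos: [0.5207, 0.0478, 0.0695]
orientation: [2.369, 2.061, 0.002]
contact_force: [-1.3, -2.0, 7.2]
width: 0.498
```

```bash
python3 -m jog '[[0,0,0,0.2,0,0,0.5],[0,0,0,0.4,0,0,0.5],[0,0,0,0.6,0,0,0.5],[0,0,0,0.8,0,0.02,0.5]]'
```

```text
t: 7.6
tool_pos: [0.5218, 0.0557, 0.0693]
orientation: [2.369, 2.061, 0.002]
contact_force: [-1.1, -1.4, 7.6]
width: 0.499
```

```bash
python3 -m jog '[[0,0,0,0.2,0,0.02,0.5],[0,0,0,0.4,0,0.04,0.5],[0,0,0,0.6,0,0.06,0.5]]'
```

```text
t: 7.9
tool_pos: [0.5228, 0.0617, 0.0688]
orientation: [2.369, 2.061, 0.002]
contact_force: [-0.4, -1.3, 6.9]
width: 0.5
```

```bash
python3 -m jog '[[0,0,0,0.2,0,0.02,0.5],[0,0,0,0.4,0,0.04,0.5],[0,0,0,0.6,0,0.06,0.5],[0,0,0,0.8,0,0.08,0.5]]'
```

```text
t: 8.3
tool_pos: [0.5241, 0.0696, 0.0682]
orientation: [2.369, 2.061, 0.002]
contact_force: [-0.1, -1.0, 10.9]
width: 0.499
```

```bash
python3 -m jog '[[0,0,0,0.2,0,0.02,0.5],[0,0,0,0.4,0,0.04,0.5],[0,0,0,0.6,0,0.06,0.5],[0,0,0,0.8,0,0.08,0.5]]'
```

```text
t: 8.7
tool_pos: [0.5254, 0.0775, 0.0676]
orientation: [2.369, 2.061, 0.003]
contact_force: [-0.5, -2.3, 12.4]
width: 0.502
```

```bash
python3 -m jog '[[0,0,0,0.1,0,-0.05,0.5],[0,0,0,0.3,0,-0.07,0.5],[0,0,0,0.5,0,-0.07,0.5],[0,0,0,0.8,0,-0.07,0.5]]'
```

```text
t: 9.1
tool_pos: [0.5262, 0.0854, 0.068]
orientation: [2.369, 2.061, 0.002]
contact_force: [0.5, -2.3, 8.8]
width: 0.5
```

```bash
python3 -m jog '[[0,0,0,0.3,0,0,0.5],[0,0,0,0.6,0,0,0.5],[0,0,0,0.9,0,0,0.5]]'
python3 - <<'E'
from h import *
i,p,d=cam("top"); save(cv2.resize(p[95:205,160:360],None,fx=4,fy=4),"t2.png")
E
```

```text
t: 9.4
tool_pos: [0.5273, 0.0945, 0.0679]
orientation: [2.369, 2.061, 0.002]
contact_force: [0.3, -2.3, 7.7]
width: 0.504
```

View pics/t2.png

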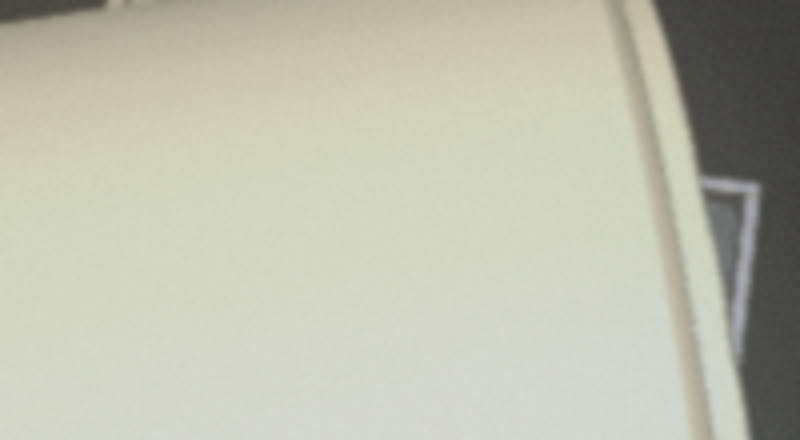

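The arm blocks the top view here, so I continue on force. After this I'll use the wrist camera.

```bash
python3 -m jog '[[0,0,0,0.3,0,0.01,0.5],[0,0,0,0.6,0,0.02,0.5],[0,0,0,0.9,0,0.02,0.5],[0,0,0,1.2,0,0.03,0.5]]'
```

```text
t: 9.85
tool_pos: [0.5289, 0.1064, 0.0675]
orientation: [2.369, 2.061, 0.002]
contact_force: [-0.5, -1.6, 7.4]
width: 0.501
```

```bash
python3 -m jog '[[0,0,0,0.3,0,0.01,0.5],[0,0,0,0.6,0,0.02,0.5],[0,0,0,0.9,0,0.02,0.5],[0,0,0,1.2,0,0.03,0.5]]'
python3 - <<'E'
from h import *
i,p,d=cam("wrist"); save(p,"w3.png")
E
```

```text
t: 10.25
tool_pos: [0.5306, 0.1183, 0.0672]
orientation: [2.369, 2.061, 0.002]
contact_force: [0.2, -2.3, 8.0]
width: 0.497
```

View pics/w3.png

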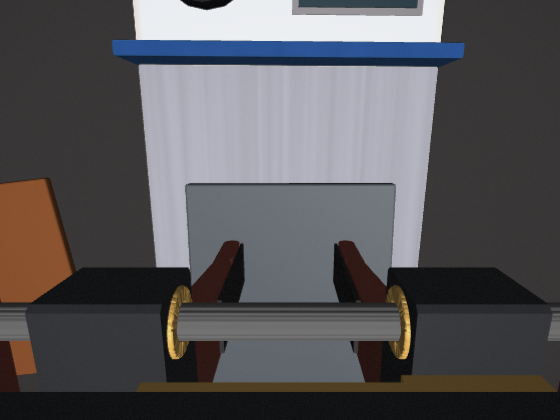

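The slate is square and hasn't slipped: its front edge is still at row 184 and the blue fence is at row 60. About 53 mm remains.

```bash
python3 -m jog '[[0,0,0,0.3,0,0.01,0.5],[0,0,0,0.6,0,0.02,0.5],[0,0,0,0.9,0,0.02,0.5],[0,0,0,1.2,0,0.03,0.5]]'
```

```text
t: 10.7
tool_pos: [0.5322, 0.1301, 0.0669]
orientation: [2.369, 2.061, 0.002]
contact_force: [-0.5, -1.7, 7.5]
width: 0.495
```

```bash
python3 -m jog '[[0,0,0,0.3,0,0.01,0.5],[0,0,0,0.6,0,0.02,0.5],[0,0,0,0.9,0,0.02,0.5],[0,0,0,1.2,0,0.03,0.5]]'
```

```text
t: 11.1
tool_pos: [0.5339, 0.142, 0.0667]
orientation: [2.369, 2.061, 0.002]
contact_force: [-0.5, -2.4, 8.0]
width: 0.5
```

```bash
python3 -m jog '[[0,0,0,0.2,0,0.01,0.5],[0,0,0,0.5,0,0.02,0.5],[0,0,0,0.8,0,0.03,0.5]]'
```

```text
t: 11.4
tool_pos: [0.5346, 0.15, 0.0659]
orientation: [2.37, 2.061, 0.001]
contact_force: [-0.9, -0.4, 0.2]
width: 0.499
```

The slate has dropped onto the pan and the force is gone. I'll take up contact again.

```bash
python3 -m jog '[[0,0,0,0,0,0.05,0.5],[0,0,0,0,0,0.1,0.5],[0,0,0,0,0,0.15,0.5],[0,0,0,0,0,0.15,0.5]]'
```

```text
t: 11.8
tool_pos: [0.5345, 0.1501, 0.0644]
orientation: [2.37, 2.062, 0.001]
contact_force: [-0.5, 1.7, 6.3]
width: 0.499
```

Run:
```python
from h import *
i,p,d=cam("wrist"); save(p,"w4.png"); print(arm.sense()["contact_force"],arm.sense()["tool_pos"])
```

```text
[-0.11560387  1.43816461  5.33170218] [0.53448777 0.15012544 0.0644114 ]
```

View pics/w4.png

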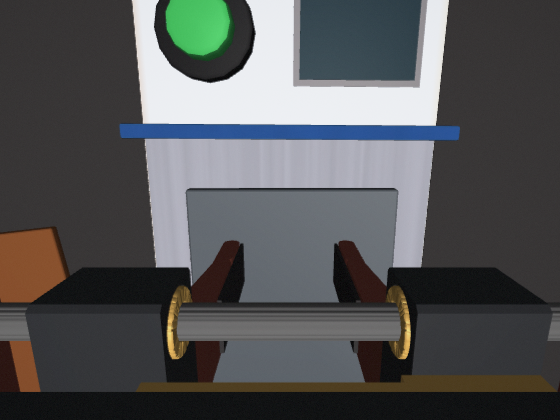

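```bash
python3 - <<'E'
from h import *
i=camera_info("wrist"); u=np.array([.143,.99])
a=flat(i,[188,290],.0645)[0,:2]; b=flat(i,[138,290],.078)[0,:2]; print(a,b,(b-a)@u)
for c in (195,392): print(c,flat(i,[188,c],.0645))
E
python3 -m jog '[[0,0,0,0.2,0,0.02,0.5],[0,0,0,0.5,0,0.04,0.5],[0,0,0,0.8,0,0.04,0.5],[0,0,0,1.1,0,0.04,0.5],[0,0,0,1.4,0,0.04,0.5]]'
```

```text
[0.54083091 0.18742693] [0.54395525 0.21033742] 0.023128160397591975
195 [[0.49733711 0.19354263 0.0645    ]]
392 [[0.58754567 0.18085833 0.0645    ]]
t: 12.35
tool_pos: [0.5363, 0.1635, 0.0641]
orientation: [2.37, 2.062, -0.0]
contact_force: [-0.2, -2.8, 6.3]
width: 0.503
```

```bash
python3 -m jog '[[0,0,0,0.2,0,0,0.5],[0,0,0,0.4,0,0,0.5],[0,0,0,0.6,0,0,0.5],[0,0,0,0.75,0,0,0.5],[0,0,0,0.75,0,0,0.5]]'
python3 - <<'E'
from h import *
i,p,d=cam("wrist"); save(p,"w5.png"); print(arm.sense()["contact_force"],arm.sense()["tool_pos"])
g=p.astype(int)
for c in (200,290,380): print(c,[(r,*g[r,c]) for r in range(160,194,2)])
E
```

```text
t: 12.85
tool_pos: [0.5374, 0.1711, 0.0641]
orientation: [2.37, 2.062, 0.0]
contact_force: [-0.3, -0.2, 6.3]
width: 0.502
[-0.95357951 -1.3433925   6.73402672] [0.53744961 0.17108482 0.06410508]
200 [(160, np.int64(237), np.int64(239), np.int64(243)), (162, np.int64(237), np.int64(239), np.int64(243)), (164, np.int64(237), np.int64(240), np.int64(243)), (166, np.int64(231), np.int64(234), np.int64(238)), (168, np.int64(21), np.int64(37), np.int64(59)), (170, np.int64(22), np.int64(39), np.int64(61)), (172, np.int64(18), np.int64(35), np.int64(60)), (174, np.int64(18), np.int64(37), np.int64(60)), (176, np.int64(45), np.int64(87), np.int64(141)), (178, np.int64(42), np.int64(83), np.int64(150)), (180, np.int64(43), np.int64(84), np.int64(150)), (182, np.int64(44), np.int64(86), np.int64(151)), (184, np.int64(45), np.int64(86), np.int64(151)), (186, np.int64(45), np.int64(86), np.int64(152)), (188, np.int64(42), np.int64(81), np.int64(138)), (190, np.int64(66), np.int64(72), np.int64(76)), (192, np.int64(102), np.int64(108), np.int64(114))]
290 [(160, np.int64(237), np.int64(239), np.i
[... 974 characters left out ...]
 (166, np.int64(237), np.int64(239), np.int64(243)), (168, np.int64(72), np.int64(87), np.int64(106)), (170, np.int64(19), np.int64(36), np.int64(60)), (172, np.int64(21), np.int64(38), np.int64(60)), (174, np.int64(18), np.int64(36), np.int64(60)), (176, np.int64(17), np.int64(38), np.int64(64)), (178, np.int64(42), np.int64(83), np.int64(143)), (180, np.int64(43), np.int64(84), np.int64(151)), (182, np.int64(44), np.int64(84), np.int64(151)), (184, np.int64(42), np.int64(83), np.int64(148)), (186, np.int64(42), np.int64(82), np.int64(148)), (188, np.int64(43), np.int64(83), np.int64(149)), (190, np.int64(50), np.int64(75), np.int64(106)), (192, np.int64(112), np.int64(117), np.int64(123))]
```

View pics/w5.png

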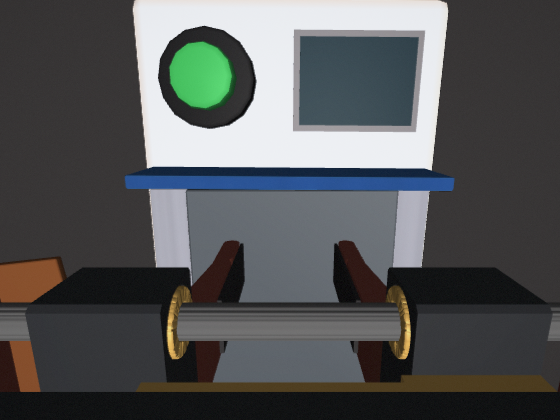

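The slate is about 1–2 mm from the fence. I'll make the last nudge.

```bash
python3 -m jog '[[0,0,0,0.05,0,0,0.5],[0,0,0,0.1,0,0,0.5],[0,0,0,0.15,0,0,0.5],[0,0,0,0.2,0,0,0.5],[0,0,0,0.2,0,0,0.5],[0,0,0,0.2,0,0,0.5]]'
```

```text
t: 13.5
tool_pos: [0.5377, 0.1729, 0.0641]
orientation: [2.37, 2.062, 0.0]
contact_force: [-0.3, -2.0, 6.4]
width: 0.497
```

```bash
python3 -m jog '[[0,0,0,0.05,0,0,0.5],[0,0,0,0.1,0,0,0.5],[0,0,0,0.1,0,0,0.5],[0,0,0,0.1,0,0,0.5]]'
```

```text
t: 13.9
tool_pos: [0.5378, 0.1737, 0.0641]
orientation: [2.37, 2.062, -0.0]
contact_force: [-0.3, -2.7, 6.6]
width: 0.502
```

```bash
python3 -m jog '[[0,0,0,0,0,-0.2,0.5],[0,0,0,0,0,-1.5,0.5],[0,0,0,0,0,-4.5,0.4],[0,0,0,-3,0,-8,0.2],[0,0,0,-6,0,-10,0],[0,0,0,-7,0,-10,0],[0,0,0,-7,0,-10,0],[0,0,0,-7,0,-10,0]]'
python3 - <<'E'
from h import *
i,p,d=cam("wrist"); save(p,"w6.png"); s=arm.sense(); print(s["contact_force"],s["tool_pos"])
hsv=cv2.cvtColor(p,cv2.COLOR_RGB2HSV); g=(hsv[...,0]>45)&(hsv[...,0]<85)&(hsv[...,1]>120)
rc=np.argwhere(g).mean(0); w=world(i,d,rc); print("button",rc,w,flat(i,rc,w[0,2])); print("tare nets",[(r["conf"],r["centre"]) for r in nets.spot_in("wrist","tare_top")])
b=(hsv[...,0]>100)&(hsv[...,0]<120)&(hsv[...,1]>150)&(hsv[...,2]>100); rect(i,b,.07,"fence")
R=nets.regions_of("wrist","slate_1"); 
for r in R: print(r["conf"],r["centre"]); rect(i,r["pixels"],.0654,"slate")
E
```

```text
t: 14.7
tool_pos: [0.5273, 0.1052, 0.1629]
orientation: [-2.37, -2.06, 0.002]
contact_force: [-0.7, -0.1, 0.4]
width: 0.014
[-0.40747663  0.3546062   0.24063831] [0.52734335 0.10544963 0.16271339]
button [  5.51620948 234.6234414 ] [[0.5126831 0.2501505 0.068457 ]] [[0.5126831 0.2501505 0.068457 ]]
tare nets [(0.79, [6.4, 234.1])]
fence 1992 [544.4 213.7] [  5.8 142.7] 81.61
0.89 [219.5, 83.2]
slate 15388 [370.9 116.4] [114.   83.3] 88.36
0.73 [363.3, 288.7]
slate 361 [509.4 -22.1] [38.9 10.2] 81.73
0.6 [154.7, 289.3]
slate 25307 [534.9 140.5] [138.3 100.2] 82.0
```

View pics/w6.png

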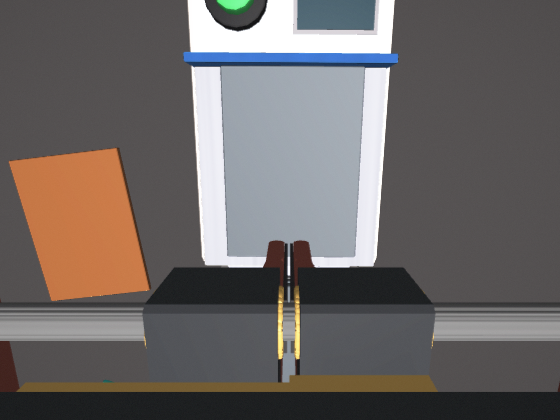

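The slate lies square on the pan (82.0° against the fence's 81.6°, about 3 mm off centre). No pan shows between it and the fence at row 64. Now the button, which is cut off at the picture's top, so I'll move closer first.

```bash
python3 -m jog '[[0,0,0,3,-1,0,0],[0,0,0,6,-2,0,0],[0,0,0,9,-3,0,0],[0,0,0,11,-3.8,0,0],[0,0,0,11,-3.8,0,0],[0,0,0,11,-3.8,0,0]]'
python3 - <<'E'
from h import *
i,p,d=cam("wrist"); save(p,"w7.png"); s=arm.sense(); print(s["contact_force"],s["tool_pos"])
hsv=cv2.cvtColor(p,cv2.COLOR_RGB2HSV); g=(hsv[...,0]>45)&(hsv[...,0]<85)&(hsv[...,1]>120)
w=world(i,d,np.argwhere(g)); rc=np.argwhere(g).mean(0); z=np.nanmedian(w[:,2]); print(rc,np.nanmean(w,0),z)
rect(i,g,z,"button"); c=flat(i,rc,z)[0]; rows(np.array([c[0],c[1],.09])-s["tool_pos"])
E
```

```text
t: 15.45
tool_pos: [0.505, 0.2196, 0.1631]
orientation: [-2.368, -2.064, 0.002]
contact_force: [-0.5, -0.2, 0.0]
width: 0.006
[ 0.29298927 -0.07194194  0.49770801] [0.50524945 0.21896891 0.1631862 ]
[157.05840072 290.62803235] [0.51287208 0.26227199 0.06703481] 0.06711410877367391
button 1113 [513.  262.1] [26.8 27. ] 18.3
tool axes
 [[ 0.138  0.99  -0.001]
 [ 0.99  -0.138 -0.001]
 [-0.001 -0.001 -1.   ]]
shift cm [4.4  0.17 7.32]
```

View pics/w7.png

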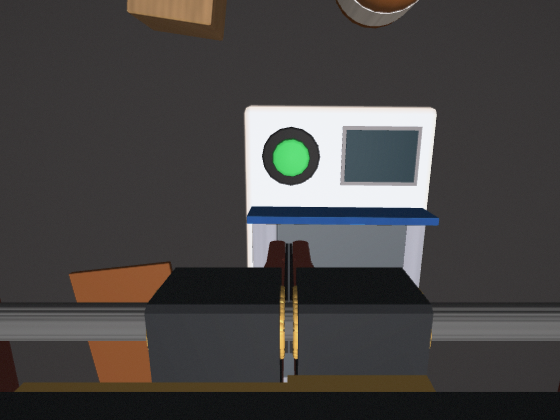

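The button is at (157,290), which is (0.513, 0.262) with its top at 0.067. The jar and the sugar box are clear of the gripper.

```bash
python3 -m jog '[[0,0,0,2,0.1,1,0],[0,0,0,4.2,0.2,3,0],[0,0,0,4.4,0.2,6,0],[0,0,0,4.4,0.2,8,0],[0,0,0,4.4,0.2,8.5,0],[0,0,0,4.4,0.2,8.5,0]]'; python3 -m jog '[[0,0,0,0,0,0.2,0],[0,0,0,0,0,0.4,0],[0,0,0,0,0,0.6,0],[0,0,0,0,0,0.8,0],[0,0,0,0,0,1.0,0],[0,0,0,0,0,1.0,0]]'
```

```text
t: 16.1
tool_pos: [0.5133, 0.2621, 0.0777]
orientation: [-2.371, -2.061, 0.003]
contact_force: [0.8, -0.3, 0.8]
width: 0.008
t: 16.7
tool_pos: [0.5135, 0.2623, 0.0686]
orientation: [-2.37, -2.062, 0.0]
contact_force: [-0.1, 0.0, 0.1]
width: 0.003
```

```bash
python3 -m jog '[[0,0,0,0,0,0.2,0],[0,0,0,0,0,0.4,0],[0,0,0,0,0,0.5,0],[0,0,0,0,0,0.5,0],[0,0,0,0,0,0.5,0]]'; python3 -m jog '[[0,0,0,0,0,0.1,0],[0,0,0,0,0,0.2,0],[0,0,0,0,0,0.25,0],[0,0,0,0,0,0.25,0],[0,0,0,0,0,0.25,0]]'
```

```text
t: 17.2
tool_pos: [0.5136, 0.2624, 0.0639]
orientation: [2.37, 2.062, 0.0]
contact_force: [-0.8, -0.2, 3.2]
width: 0.001
t: 17.7
tool_pos: [0.5137, 0.2625, 0.0622]
orientation: [2.37, 2.062, 0.0]
contact_force: [-3.1, -2.4, 13.7]
width: 0.003
```

The button is on its stop (13.7 N, about 5–6 mm of travel). I'll release it, back away and verify.

```bash
python3 -m jog '[[0,0,0,0,0,-0.5,0],[0,0,0,0,0,-2,0],[0,0,0,0,0,-6,0],[0,0,0,0,0,-10,0],[0,0,0,-3,0,-14,0],[0,0,0,-6,-4,-16,0],[0,0,0,-6,-9,-16,0],[0,0,0,-6,-14,-16,0]]'; python3 -m jog '[[0,0,0,0,-4,0,0],[0,0,0,0,-8,0,0],[0,0,0,0,-10,0,0],[0,0,0,0,-10,0,0]]'
python3 - <<'E'
from h import *
i,p,d=cam("side"); save(cv2.resize(p[90:270,170:390],None,fx=3,fy=3),"s9.png")
i,p,d=cam("top"); save(cv2.resize(p[95:205,160:360],None,fx=4,fy=4),"t9.png")
s=arm.sense(); print(s["contact_force"],s["tool_pos"])
E
```

```text
t: 18.5
tool_pos: [0.3686, 0.2213, 0.2225]
orientation: [2.373, 2.058, 0.004]
contact_force: [-0.3, 0.6, 0.3]
width: 0.004
t: 18.9
tool_pos: [0.2684, 0.2356, 0.2216]
orientation: [-2.368, -2.065, 0.0]
contact_force: [0.6, 0.5, -0.6]
width: 0.007
[-0.0943929  -0.4204523   0.44486165] [0.27109349 0.23628153 0.22191193]
```

View pics/s9.png

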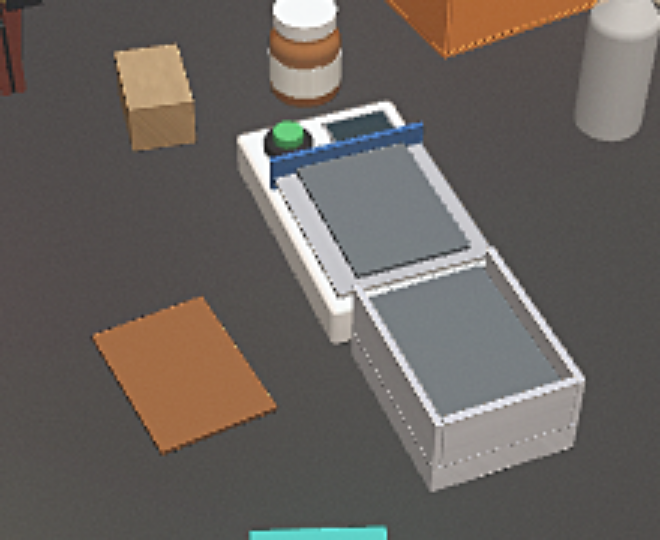

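Run:
```python
from h import *
i,p,d=cam("top")
def ff(seed,tol):
    m=np.zeros((422,562),np.uint8); q=cv2.GaussianBlur(p,(3,3),0)
    cv2.floodFill(q.copy(),m,seed,0,(tol,)*3,(tol,)*3,4|cv2.FLOODFILL_MASK_ONLY|cv2.FLOODFILL_FIXED_RANGE|(1<<8)); return m[1:-1,1:-1]>0
rect(i,ff((242,155),16),.0655,"slate1"); rect(i,ff((312,163),16),.066,"slate2")
```

```text
slate1 2485 [533.6 138.8] [139.3 101.7] 81.51
slate2 2707 [513.7 -26. ] [146.1 107.9] 82.63
```

```bash
python3 -c "
from cell import job_done; print(job_done())"
```

```text
the job is handed in; nothing more can be done
None
```

I slid the top slate off the stack onto the pan and up to the blue fence, then pressed the tare button to its stop and let it spring back. The job is handed in at about 19 s of the 64 s allowed.

**Drag:** The readings at the end of each move were 6–12 N of finger force on the slate, with a peak of 12.4 N. Force between those readings was not recorded.

**Slate position:** My last top-camera check puts its centre about 5.6 mm beyond the pan's middle (home is 5 mm). It is 1.7 mm off the middle line and square to the scale within about 0.2°.

**Tare button:** It stopped firmly at 13.7 N after about 5–6 mm of travel. The last side view shows it up again.

**Surroundings:** The second slate stayed put along the loading direction (centre within about 0.5 mm). Across it, its fitted centre moved about 4 mm. The fitted outline was 108 mm wide for a 100 mm slate, so I put this down to the fit spilling onto the gap beside it, but did not confirm it. I did not measure the third and fourth slates, which are hidden. The jar and sugar box look undisturbed in the last side view. The cup and spoon were outside that crop, and the arm did not go near them.

**Not viewed:** The final top-camera picture could not be viewed because the picture limit was reached. I relied on the numbers from that camera and the side view instead.

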